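# Rock the ball diverter to the other chute and let the balls run

### The job

The rocker under the infeed of the grinding-ball sorter is tipped towards one chute. Rock it over with a fingertip so that it feeds the other chute, and then push the shutter fully aside so that all three white balls roll down that other chute into its tray. Only touch the rocker and the shutter: do not pick up or touch the balls, and leave the bottle, jar and vial standing where they are.

Things in the scene. Friction and masses are not known exactly. Their poses are not given: they have to be found in the camera images.
- sorter: Benchtop sorter for grinding balls, fixed to the bench; base plate 170 x 580 mm (x -60 to +110), 8 mm thick. Origin on the bench, under the middle of the rocker's pivot; x points along the infeed away from the robot, y to the left tray. Infeed: steel channel 29 mm wide inside, walls 22 mm, outlet at x = 30 mm with its floor 114 mm above the bench, rising at 0.17 rad to x = 158 mm.
- gate (a joint): Tilt of the rocker (seesaw trough, dark steel, 170 mm along y, 58 mm wide), rad, about the sorter's x axis; pivot 85 mm above the bench. Positive: left (+y) end raised, balls run to the RIGHT tray; negative: right end raised, to the LEFT tray. Stops at +-0.30. Top-heavy: it rests on one stop and, pushed past level, falls onto the other by itself; about 1 N down on the raised pad tips it.
- pad_left (a point): Centre of the top face of the rocker's left thumb pad, a flat 42 x 42 mm steel square, 6 mm thick, on the robot's side of the trough. With the rocker level it is at x = -48, y = +65 mm of the sorter, 130 mm above the bench; about 147 mm high when raised, 109 mm when down. Free space above it. The rocker may still be settling in the first half second.
- pad_right (a point): Same for the right thumb pad (65 mm to the right of the pivot).
- shutter (a joint): Slide of the shutter that blocks the infeed, m: near 0 shut, 0.045 fully open (end stop). Moves along the sorter's +y (left) with about 1.5 N friction and stays where it is left; balls can pass from about 0.03.
- shutter_tab (a point): Centre of the top face of the shutter's black upright tab, 22 mm (x) by 28 mm (y), 26 mm high, top 180 mm above the bench, at x = 64 mm of the sorter, over a thin plate in the channel. Push its right-hand (-y) face towards +y. Channel walls and balls beside it stay below 150 mm; a fingertip at 157 to 170 mm height clears them.
- tray_left (a point): Inner floor centre of the left grey tray, inside 92 x 107 mm, 12 mm above the bench, y = +222 mm of the sorter, at the end of the left chute (60 mm wide, y = 88 to 173 mm, descending outwards, walls up to 100 mm above the bench).
- tray_right (a point): Same for the right tray (y = -222 mm).
- ball0_center (a point): Centre of a white ceramic grinding ball, 25 mm diameter, about 50 g, first in the infeed, queued behind the shutter.
- ball1_center (a point): Centre of a white ceramic grinding ball, 25 mm diameter, about 50 g, second in the infeed, queued behind the shutter.
- ball2_center (a point): Centre of a white ceramic grinding ball, 25 mm diameter, about 50 g, last in the infeed, queued behind the shutter.
- reagent_bottle: Bystander: standing glass bottle, 70 mm diameter, 160 mm high, beyond the sorter. Origin at its underside.
- cap_jar: Bystander: standing white jar, 60 mm diameter, 75 mm high, beyond the sorter. Origin at its underside.
- vial: Bystander: standing amber vial, 28 mm diameter, 61 mm high, beyond the sorter. Origin at its underside.

How it is judged (in metres and radians):
On the way, in this order (a step that is already met when the one before it is completed fails the run):
1. the rocker is rocked over onto its other stop, with the shutter still shut (distance of each of pad_left, pad_right from where it was at the start of the episode above 0.024 m and (value of joint gate above 0.27 rad or value of joint gate below -0.27 rad) and value of joint shutter below 0.012 m), for 0.2 s.
2. the shutter is pushed aside (value of joint shutter above 0.033 m), for 0.1 s.
At the end, for the whole second after the job is handed in: The rocker lies on the stop opposite to its start (within 0.03 rad), the shutter is open by more than 33 of its 45 mm, and all three balls lie, slower than 0.1 m/s, in the tray of the chute that the rocker now feeds; bystanders upright and within 20 mm of their places (distance of each of pad_left, pad_right from where it was at the start of the episode above 0.024 m and (value of joint gate above 0.27 rad or value of joint gate below -0.27 rad) and value of joint shutter above 0.033 m and ((value of joint gate above 0.27 rad and y of each of ball0_center, ball1_center, ball2_center in the frame of sorter below -0.165 m and z of ball0_center in the frame of sorter between 0.015 and 0.06 m and z of ball1_center in the frame of sorter between 0.015 and 0.06 m and z of ball2_center in the frame of sorter between 0.015 and 0.06 m) or (value of joint gate below -0.27 rad and y of each of ball0_center, ball1_center, ball2_center in the frame of sorter above 0.165 m and z of ball0_center in the frame of sorter between 0.015 and 0.06 m and z of ball1_center in the frame of sorter between 0.015 and 0.06 m and z of ball2_center in the frame of sorter between 0.015 and 0.06 m)) and linear speed of each of ball0, ball1, ball2 below 0.1 m/s and angle between each of reagent_bottle, cap_jar, vial's own z axis and vertical below 0.1 rad); the robot touches nothing.
It fails at once if the robot touches a grinding ball (contact force between any of ball0, ball1, ball2 and the fingers above 0.3 N or contact force between any of ball0, ball1, ball2 and the arm above 0.3 N).
It fails at once if a ball is lifted (height (world z) of any of ball0_center, ball1_center, ball2_center above 0.175 m).
It fails at once if the reagent bottle is moved (distance of reagent_bottle from where it was at the start of the episode above 0.02 m).
It fails at once if the white jar is moved (distance of cap_jar from where it was at the start of the episode above 0.02 m).
It fails at once if the amber vial is moved (distance of vial from where it was at the start of the episode above 0.02 m).
It also fails if it takes over 42 s, if anything falls off the work surface, if the arm or the gripper's body presses on something with over 40 N, if the wrist force passes 120 N, or if a joint passes its speed limit or range.

### The arm

A 6-joint arm with a two-finger parallel gripper is mounted at the origin on the work surface. World frame = base frame: x ahead of the robot, y to its left, z up, the work surface at z = 0. Lengths are in m, angles in degrees, forces in N, time in s.
With the tool pointing down it reaches from about 0.4 to 0.825 m from the base axis. Payload 7 kg.
Tool frame: the origin (TCP) lies on the centre line of the jaws, within the pads' length; the fingertips stand 14 mm ahead of it and the grasp point (between the pads) lies 5 mm behind it; z points along the fingers, y is the line along which they close (so a half turn about z gives the same grasp; the last joint's range is limited). The gripper opens to 88 mm and grips with 3 to 60 N. Pads are 19 mm wide; open, the fingers measure 130 mm over their backs; the gripper's body (78 mm by 193 mm) begins 47 mm behind the grasp point.
Start: joints at [86.866, 20.546, 0.682, 0, -70.136, -16.507], TCP at [0.227, 0.636, 0.241] pointing down, gripper open.
Joint ranges: [-176.03, 176.03], [-82.01, 121.73], [-58.28, 71.71], [-173.87, 95.51], [-174.79, -0.11], [-173.66, 173.66]. Speed limits (degrees/s): [136.94, 136.94, 172.46, 180, 180, 180].

### API

Orientations are given as [roll, pitch, yaw] about the fixed x, y, z axes, in that order (R = Rz(yaw) Ry(pitch) Rx(roll)).
In Python, from plant import r gives the robot as it stands.
- The arm moves only by the tool send_rows, never from a script. Its argument "steps" is a list of rows, each an object with "dp": the shift along the tool's x, y, z in mm, a list of three; "roll": the turn about the tool's z in rad; "jaw": the opening in per cent of the stroke, from 0 (shut) to 100 (fully open). In form: [{"dp": [tx, ty, tz], "roll": roll, "jaw": jaw}, ...]. A call has 1 to 5 rows; each row is the pose to reach, as a shift and turn from the pose commanded when the call began, along the tool's axes at that moment; what a row does not reach only later rows make up. A row lasts 1/8 s, in which the tool goes at most 62.5 mm and 10.7 degrees, less where a joint would pass 70% of its speed; a pose out of reach is approached as far as the arm can. A call with a gripper value outside its range is refused whole. The fingers move at their own pace and stop on an object; "newtons" is the grip in N (left out, the last holds). Time passes only in rows, so rows that repeat a pose let the fingers close. It gives the time, the measured TCP pose, the force, the opening and the grip force at its end, in the units of the state.
- r.get_state(): the state, without advancing time (a new reading comes with each control period).
- r.capture(name): name is "side" or "top"; returns a dict with "image" (384x512x3 uint8, blue, green, red), "K" (3x3 intrinsics, pixels), "rvec" (rotation vector, rad) and "tvec" (3), from world to camera coordinates, as OpenCV has them. Camera axes: x right, y down, z forward; pixel columns grow to the right and rows downward; lengths in m; the calibration is good to about 2 mm. A picture is of the moment at which its call begins. There is no depth.
- r.close_job(): hands the job in; it is judged then, once.
The state is a dict: "time_s": time; "joints": joint angles; "qd": joint speeds; "joint_torque": joint torques, N m; "tcp_pos": TCP position; "eef_rot": TCP orientation; "contact_force": force on the tool from outside, world axes, zero at the start; "moment": the same for the moment, N m; "gripper_width": finger opening in m; "gripper_force": force on a finger pad.
Only numpy, scipy, OpenCV 4.12 (cv2) and the standard library are available. Lean on these libraries where they do the work, as an engineer would, in place of code of your own. Each camera call takes 0.05 s, during which the arm holds its last target. There are 200 camera calls.

## Working session

There is one attempt and no reset: what is moved stays moved. The work goes in short steps, Python scripts to look and compute and a tool call to move; the robot and the scene stay as the last step left them, time stands still between calls to the robot, and variables do not carry over. Pictures are saved under pics/ and viewed, at most 10 in all, crops included, and the job is handed in when it is done.

Besides the shell and the picture viewer there is one more tool, called in YAML: its name, and indented under it one key for each argument. send_rows: Moves the arm, as the interface text tells. Its arguments: {"type":"object","properties":{"steps":{"type":"array","items":{"type":"object","properties":{"dp":{"type":"array","items":{"type":"number"}},"roll":{"type":"number"},"jaw":{"type":"number"}}}},"newtons":{"type":"number"}},"required":["steps"]}

```bash
mkdir -p pics; python3 - <<'E'
from plant import r
import cv2,numpy as np
s=r.get_state();print(s['time_s'],s['tcp_pos'],s['eef_rot'],s['gripper_width'])
for n in("top","side"):
    c=r.capture(n);cv2.imwrite(f"pics/{n}0.png",c["image"]);np.savez(f"{n}0.npz",**c)
    R=cv2.Rodrigues(np.array(c["rvec"]))[0];print(n,(-R.T@np.array(c["tvec"]).ravel()).round(3),c["K"][0])
E
```

```text
0.0 [0.22673081 0.63526801 0.23960936] [ 1.79902823e+02 -9.03713295e-03 -1.96461490e+01] 0.08755608277013102
top [0.506 0.047 1.213] [492.2554889    0.         257.68269856]
side [ 0.514 -0.491  0.768] [375.40889083   0.         253.55480352]
```

View pics/top0.png

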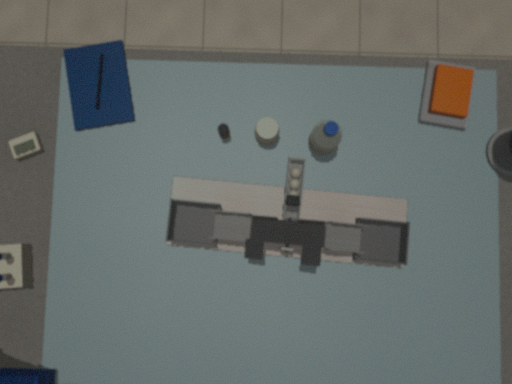

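View pics/side0.png

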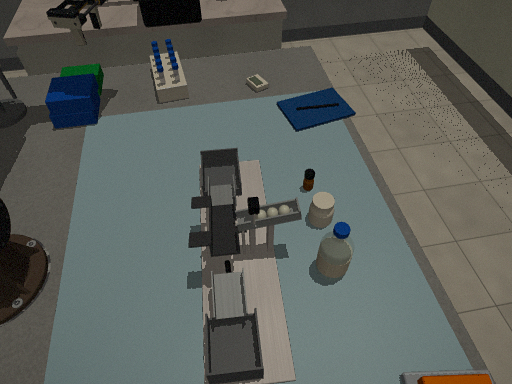

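The top view shows the sorter with trays at about (195,223) and (382,242), pads at (256,247) and (311,256), and the tab at (292,200). In the side view the pads are at (200,202) and (200,239), and the tab at (253,205). I'll enlarge both to get accurate pixels.

```bash
python3 - <<'E'
import cv2,numpy as np
t=cv2.imread("pics/top0.png")[150:280,155:420];s=cv2.imread("pics/side0.png")[140:290,180:310]
f=lambda a,k:cv2.convertScaleAbs(cv2.resize(a,None,fx=k,fy=k,interpolation=cv2.INTER_CUBIC),alpha=1.8,beta=10)
cv2.imwrite("pics/tc.png",f(t,3));cv2.imwrite("pics/sc.png",f(s,4))
E
```

```text
(no output)
```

View pics/tc.png

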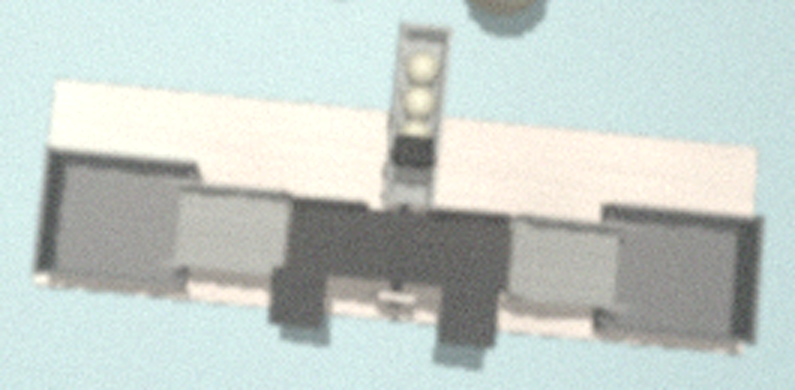

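View pics/sc.png

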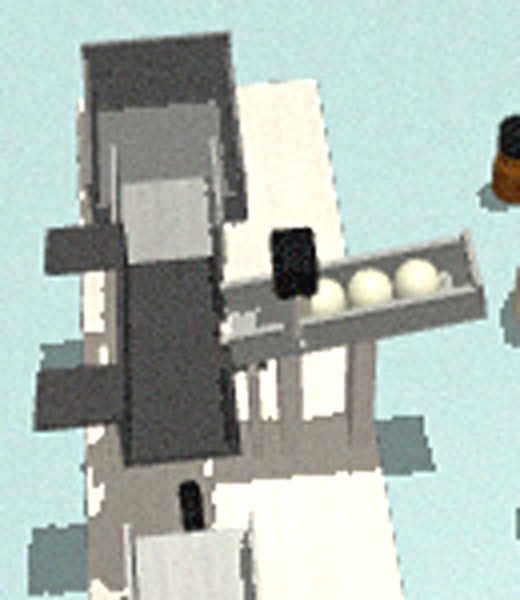

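```bash
cat > h.py <<'E'
import cv2,numpy as np
C={n:dict(np.load(f"{n}0.npz")) for n in("top","side")}
def ray(n,u,v):
    c=C[n];R=cv2.Rodrigues(c["rvec"])[0]
    d=R.T@np.append(cv2.undistortPoints(np.float64([[[u,v]]]),c["K"],None)[0,0],1)
    return -R.T@c["tvec"].ravel(),d/np.linalg.norm(d)
def plane(n,u,v,z):
    o,d=ray(n,u,v);return o+d*(z-o[2])/d[2]
def tri(a,b):
    (o,d),(p,e)=ray("top",*a),ray("side",*b)
    k=np.linalg.lstsq(np.c_[d,-e],p-o,rcond=None)[0];A=o+k[0]*d;B=p+k[1]*e
    return (A+B)/2,np.linalg.norm(A-B)
T=lambda x,y:(155+(x+.5)/3-.5,150+(y+.5)/3-.5)
S=lambda x,y:(180+(x+.5)/4-.5,140+(y+.5)/4-.5)
E
python3 - <<'E'
from h import *
L=plane("top",*T(55,80),.008);R=plane("top",*T(755,147),.008)
y=(L-R)/np.linalg.norm(L-R);x=np.array([y[1],-y[0],0]);O=(L+R)/2-.11*x;O[2]=0
print("len",np.linalg.norm(L-R),"O",O,"yaw",np.degrees(np.arctan2(x[1],x[0])))
def show(n,p,e=0):print(n,p.round(4),"sorter",((p-O)@x).round(4),((p-O)@y).round(4),p[2].round(4),"gap",round(e,4))
show("padL",*tri(T(300,297),S(85,248)));show("padR",*tri(T(468,320),S(81,394)))
show("tab",*tri(T(414,150),S(293,240)))
for n,a in(("tabtop",(414,150)),):show(n,plane("top",*T(*a),.18))
for z in(.109,.147):show("L",plane("top",*T(300,297),z));show("R",plane("top",*T(468,320),z))
show("nl",plane("top",*T(35,287),.008));show("nr",plane("top",*T(742,352),.008))
show("trayL",plane("top",*T(45,150),.05))
for lx,ly,lz in((-48,-65,147),(-48,65,109),(64,0,180),(64,-35,180)):print(O+x*lx/1e3+y*ly/1e3+np.array([0,0,lz/1e3]))
E
```

```text
len 0.5769177299002415 O [ 0.52498928 -0.02591672  0.        ] yaw -3.8295147754225667
padL [0.4848 0.0482 0.1074] sorter -0.045 0.0713 0.1074 gap 0.0007
padR [ 0.4743 -0.073   0.1439] sorter -0.0474 -0.0504 0.1439 gap 0.0043
tab [ 0.5908 -0.0286  0.1836] sorter 0.0658 0.0017 0.1836 gap 0.0007
tabtop [ 0.5907 -0.0289  0.18  ] sorter 0.0658 0.0014 0.18 gap 0
L [0.4845 0.0482 0.109 ] sorter -0.0453 0.0712 0.109 gap 0
R [ 0.4711 -0.0771  0.109 ] sorter -0.0504 -0.0546 0.109 gap 0
L [0.4852 0.0482 0.147 ] sorter -0.0446 0.0713 0.147 gap 0
R [ 0.4723 -0.0728  0.147 ] sorter -0.0495 -0.0503 0.147 gap 0
nl [0.4845 0.2634 0.008 ] sorter -0.0597 0.286 0.008 gap 0
nr [ 0.4485 -0.3109  0.008 ] sorter -0.0573 -0.2895 0.008 gap 0
trayL [0.593  0.2528 0.05  ] sorter 0.0492 0.2826 0.05 gap 0
[ 0.47275524 -0.08756577  0.147     ]
[0.48143766 0.04214397 0.109     ]
[ 0.58884638 -0.03019114  0.18      ]
[ 0.5865088 -0.065113   0.18     ]
```

```bash
cat >> h.py <<'E'
from scipy.spatial.transform import Rotation as Ro
O=np.array([.525,-.026,0]);a=np.radians(-3.83);x=np.array([np.cos(a),np.sin(a),0]);y=np.array([-x[1],x[0],0])
def go(sx,sy,z):
    from plant import r
    s=r.get_state();R=Ro.from_euler("xyz",s["eef_rot"],degrees=True);w=O+sx*x+sy*y;w[2]=z;p=np.array(s["tcp_pos"])
    print("t",s["time_s"],"sorter",((p-O)@x).round(4),((p-O)@y).round(4),p[2].round(4),"yaw",s["eef_rot"][2],"F",np.round(s["contact_force"],1),"target",w.round(3),"dp",(1e3*R.inv().apply(w-p)).round(1))
E
python3 -c "
from h import *
go(-.052,-.058,.21)"
```

```text
t 0.1 sorter -0.3418 0.6399 0.2397 yaw -19.645847340992663 F [ 0.2  0.2 -0.1] target [ 0.469 -0.08   0.21 ] dp [469.  592.5  30.6]
```

send_rows:
  steps:
    - {"dp": [45, 40, 0], "roll": -0.1, "jaw": 0}
    - {"dp": [90, 80, 0], "roll": -0.2, "jaw": 0}
    - {"dp": [135, 125, 0], "roll": -0.276, "jaw": 0}
    - {"dp": [180, 170, 0], "roll": -0.276, "jaw": 0}
    - {"dp": [220, 215, 0], "roll": -0.276, "jaw": 0}
  newtons: 20

```text
time_s: 0.72
tcp_pos: [0.3623, 0.3572, 0.2403]
eef_rot: [180.0, 0.0, -3.8]
contact_force: [1.2, 0.2, 0.1]
gripper_width: 0.0432
gripper_force: 0.0
```

```bash
python3 -c "
from h import *
go(-.052,-.058,.21)"
```

```text
t 0.725 sorter -0.188 0.3715 0.2403 yaw -3.81355787398752 F [1.2 0.2 0.1] target [ 0.469 -0.08   0.21 ] dp [135.8 429.5  30.5]
```

send_rows:
  steps:
    - {"dp": [20, 55, 0], "roll": 0, "jaw": 0}
    - {"dp": [40, 110, 0], "roll": 0, "jaw": 0}
    - {"dp": [60, 165, 0], "roll": 0, "jaw": 0}
    - {"dp": [80, 220, 0], "roll": 0, "jaw": 0}
    - {"dp": [95, 275, 0], "roll": 0, "jaw": 0}

```text
time_s: 1.35
tcp_pos: [0.4383, 0.0767, 0.2406]
eef_rot: [-180.0, -0.0, -3.8]
contact_force: [1.1, 0.4, -0.3]
gripper_width: 0.0009
gripper_force: 0.0
```

```bash
python3 -c "
from h import *
go(-.052,-.058,.21)"
```

```text
t 1.35 sorter -0.0933 0.0967 0.2406 yaw -3.814002531251511 F [ 1.1  0.4 -0.3] target [ 0.469 -0.08   0.21 ] dp [ 41.3 154.7  30.6]
```

send_rows:
  steps:
    - {"dp": [14, 50, 0], "roll": 0, "jaw": 0}
    - {"dp": [28, 100, 10], "roll": 0, "jaw": 0}
    - {"dp": [40, 145, 25], "roll": 0, "jaw": 0}
    - {"dp": [41, 155, 30], "roll": 0, "jaw": 0}
    - {"dp": [41, 155, 30], "roll": 0, "jaw": 0}

```text
time_s: 1.98
tcp_pos: [0.4683, -0.0793, 0.21]
eef_rot: [180.0, 0.1, -3.9]
contact_force: [1.0, -0.2, 0.2]
gripper_width: 0.0005
gripper_force: 0.0
```

```bash
python3 -c "
from h import *
go(-.052,-.058,.134)"
```

```text
t 1.975 sorter -0.053 -0.057 0.21 yaw -3.92979804051846 F [ 1.  -0.2  0.2] target [ 0.469 -0.08   0.134] dp [ 1.1  1.  76. ]
```

send_rows:
  steps:
    - {"dp": [1, 1, 25], "roll": 0, "jaw": 0}
    - {"dp": [1, 1, 42], "roll": 0, "jaw": 0}
    - {"dp": [1, 1, 54], "roll": 0, "jaw": 0}
    - {"dp": [1, 1, 66], "roll": 0, "jaw": 0}
    - {"dp": [1, 1, 76], "roll": 0, "jaw": 0}

```text
time_s: 2.6
tcp_pos: [0.4699, -0.0795, 0.1342]
eef_rot: [-180.0, -0.0, -3.8]
contact_force: [0.3, -0.3, -0.3]
gripper_width: 0.0003
gripper_force: 0.0
```

send_rows:
  steps:
    - {"dp": [0, 0, 4], "roll": 0, "jaw": 0}
    - {"dp": [0, 0, 4], "roll": 0, "jaw": 0}
    - {"dp": [0, 0, -30], "roll": 0, "jaw": 0}
    - {"dp": [0, 0, -70], "roll": 0, "jaw": 0}
    - {"dp": [0, 0, -70], "roll": 0, "jaw": 0}

```text
time_s: 3.22
tcp_pos: [0.4719, -0.0798, 0.2081]
eef_rot: [-179.9, -0.4, -3.8]
contact_force: [-0.4, -0.3, -0.6]
gripper_width: 0.0006
gripper_force: 0.0
```

```bash
python3 - <<'E'
from h import *
from plant import r
go(.066,-.065,.21)
a=r.capture("side")["image"]
cv2.imwrite("pics/s1.png",cv2.convertScaleAbs(cv2.resize(a[130:300,170:330],None,fx=3.5,fy=3.5),alpha=1.8,beta=10))
E
```

```text
t 3.225 sorter -0.0494 -0.0572 0.2081 yaw -3.807294226754597 F [-0.4 -0.3 -0.6] target [ 0.587 -0.095  0.21 ] dp [115.4   7.8  -1.1]
```

View pics/s1.png

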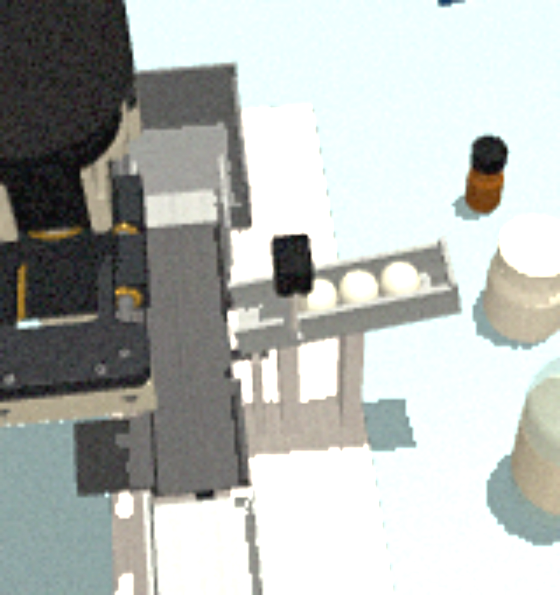

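The rocker now lies on its right stop: its right end, at (200,490) in the crop, rests over the right chute. The shutter tab is still at (292,262) with the balls behind it. Next is the shutter.

send_rows:
  steps:
    - {"dp": [40, 8, -2], "roll": 0, "jaw": 0}
    - {"dp": [80, 8, -2], "roll": 0, "jaw": 0}
    - {"dp": [115, 8, -1], "roll": 0, "jaw": 0}
    - {"dp": [115, 8, 15], "roll": 0, "jaw": 0}
    - {"dp": [115, 8, 31], "roll": 0, "jaw": 0}

```text
time_s: 3.9
tcp_pos: [0.5828, -0.0956, 0.1715]
eef_rot: [180.0, 0.1, -3.9]
contact_force: [0.2, 0.0, -0.5]
gripper_width: 0.0006
gripper_force: 0.0
```

```bash
python3 -c "
from h import *
go(.065,.011,.177)"
```

```text
t 3.9 sorter 0.0623 -0.0656 0.1715 yaw -3.8587677468245043 F [ 0.2  0.  -0.5] target [ 0.591 -0.019  0.177] dp [  2.6 -76.6  -5.5]
```

send_rows:
  steps:
    - {"dp": [3, 0, -5], "roll": 0, "jaw": 0}
    - {"dp": [3, -20, -5], "roll": 0, "jaw": 0}
    - {"dp": [3, -36, -5], "roll": 0, "jaw": 0}
    - {"dp": [3, -52, -5], "roll": 0, "jaw": 0}
    - {"dp": [3, -66, -5], "roll": 0, "jaw": 0}

```text
time_s: 4.53
tcp_pos: [0.5916, -0.0287, 0.1791]
eef_rot: [180.0, -0.1, -3.8]
contact_force: [0.2, -2.1, 2.2]
gripper_width: 0.0007
gripper_force: 0.9
```

```bash
python3 -c "
from h import *
go(.065,.011,.177)"
```

```text
t 4.525 sorter 0.0666 0.0017 0.1791 yaw -3.7826713317624203 F [ 0.2 -2.1  2.2] target [ 0.591 -0.019  0.177] dp [-1.6 -9.3  2.1]
```

send_rows:
  steps:
    - {"dp": [0, -5, 2], "roll": 0, "jaw": 0}
    - {"dp": [0, -9, 2], "roll": 0, "jaw": 0}
    - {"dp": [0, -10, 2], "roll": 0, "jaw": 0}
    - {"dp": [0, -10, 2], "roll": 0, "jaw": 0}

```text
time_s: 5.03
tcp_pos: [0.5919, -0.02, 0.1763]
eef_rot: [-180.0, 0.0, -3.8]
contact_force: [-0.3, -0.5, 0.5]
gripper_width: 0.0002
gripper_force: 0.0
```

```bash
python3 - <<'E'
from h import *
from plant import r
go(.065,.011,.177)
a=r.capture("side")["image"]
cv2.imwrite("pics/s2.png",cv2.convertScaleAbs(cv2.resize(a[130:384,150:360],None,fx=2.3,fy=2.3),alpha=1.8,beta=10))
E
```

```text
t 5.025 sorter 0.0663 0.0104 0.1763 yaw -3.8475813247835036 F [-0.3 -0.5  0.5] target [ 0.591 -0.019  0.177] dp [-1.3 -0.6 -0.7]
```

View pics/s2.png

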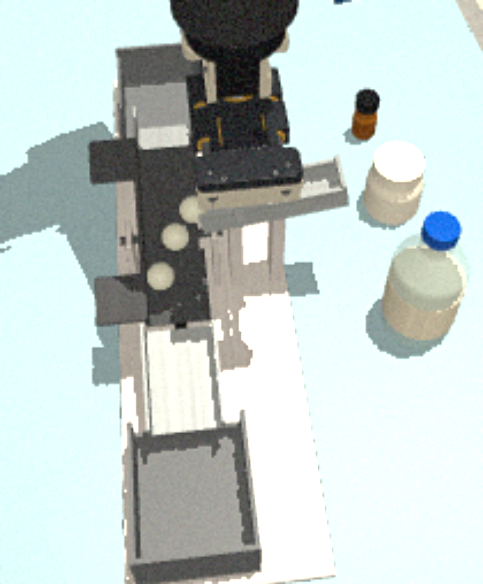

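The balls are rolling down the rocker towards the right chute, at (190,208), (175,236) and (160,276). I'll push gently on until I feel the end stop.

send_rows:
  steps:
    - {"dp": [0, -2, 0], "roll": 0, "jaw": 0}
    - {"dp": [0, -4, 0], "roll": 0, "jaw": 0}
    - {"dp": [0, -4, 0], "roll": 0, "jaw": 0}

```text
time_s: 5.45
tcp_pos: [0.5921, -0.0168, 0.1765]
eef_rot: [179.9, 0.0, -3.8]
contact_force: [1.3, -5.8, -1.5]
gripper_width: 0.0003
gripper_force: 2.7
```

The force rises to 5.8 N, so the shutter is at its stop. I'll back off, raise the arm clear and look again.

send_rows:
  steps:
    - {"dp": [0, 15, 0], "roll": 0, "jaw": 0}
    - {"dp": [0, 30, -10], "roll": 0, "jaw": 0}
    - {"dp": [0, 30, -60], "roll": 0, "jaw": 0}
    - {"dp": [-40, 30, -100], "roll": 0, "jaw": 0}
    - {"dp": [-90, 30, -120], "roll": 0, "jaw": 0}

```text
time_s: 6.08
tcp_pos: [0.5007, -0.0406, 0.2993]
eef_rot: [-180.0, -0.2, -3.9]
contact_force: [-0.1, 1.0, -0.2]
gripper_width: 0.0005
gripper_force: 0.0
```

send_rows:
  steps:
    - {"dp": [-20, -40, 0], "roll": 0, "jaw": 0}
    - {"dp": [-40, -90, 0], "roll": 0, "jaw": 0}
    - {"dp": [-60, -140, 0], "roll": 0, "jaw": 0}
    - {"dp": [-60, -190, 0], "roll": 0, "jaw": 0}
    - {"dp": [-60, -220, 0], "roll": 0, "jaw": 0}

```text
time_s: 6.7
tcp_pos: [0.4553, 0.1852, 0.2978]
eef_rot: [-179.9, -0.1, -3.8]
contact_force: [0.2, -0.4, -0.1]
gripper_width: 0.0005
gripper_force: 0.0
```

```bash
python3 - <<'E'
from h import *
from plant import r
go(0,0,.3)
a=r.capture("side")["image"];b=r.capture("top")["image"]
f=lambda a:cv2.convertScaleAbs(cv2.resize(a,(400,480)),alpha=1.8,beta=10)
cv2.imwrite("pics/s3.png",np.hstack([f(a[130:384,150:362]),f(b[100:300,200:420][:, :167*1+53])]))
E
```

```text
t 6.7 sorter -0.0836 0.206 0.2978 yaw -3.755708457269513 F [ 0.2 -0.4 -0.1] target [ 0.525 -0.026  0.3  ] dp [ 83.4 206.1  -2.4]
```

View pics/s3.png

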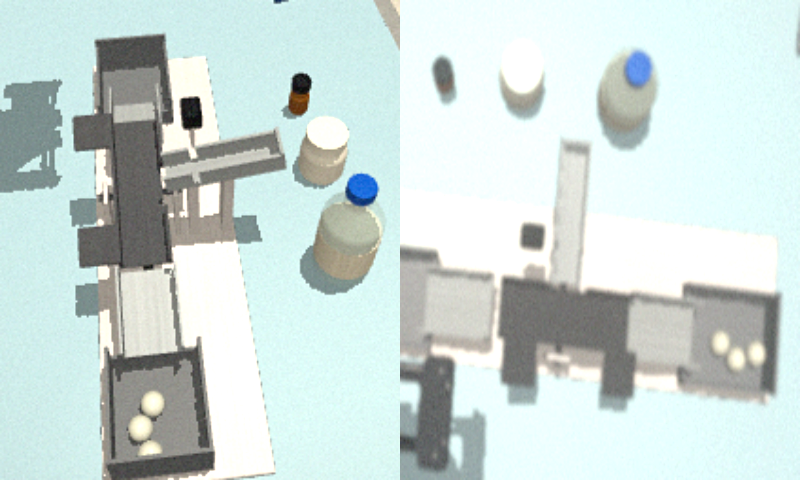

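All three balls lie in the right tray, at (152,404), (140,428) and (150,450) in the side half. The shutter is open and the bystanders stand in place. I'll let the balls settle, then hand in.

send_rows:
  steps:
    - {"dp": [0, 0, 0], "roll": 0, "jaw": 0}
    - {"dp": [0, 0, 0], "roll": 0, "jaw": 0}
    - {"dp": [0, 0, 0], "roll": 0, "jaw": 0}
    - {"dp": [0, 0, 0], "roll": 0, "jaw": 0}
    - {"dp": [0, 0, 0], "roll": 0, "jaw": 0}

```text
time_s: 7.42
tcp_pos: [0.4553, 0.1834, 0.2966]
eef_rot: [-180.0, -0.0, -3.8]
contact_force: [-0.2, -0.2, -1.0]
gripper_width: 0.0003
gripper_force: 0.0
```

send_rows:
  steps:
    - {"dp": [0, 0, 0], "roll": 0, "jaw": 0}
    - {"dp": [0, 0, 0], "roll": 0, "jaw": 0}
    - {"dp": [0, 0, 0], "roll": 0, "jaw": 0}
    - {"dp": [0, 0, 0], "roll": 0, "jaw": 0}
    - {"dp": [0, 0, 0], "roll": 0, "jaw": 0}

```text
time_s: 8.05
tcp_pos: [0.4553, 0.1837, 0.2966]
eef_rot: [-180.0, 0.0, -3.8]
contact_force: [0.2, 0.2, -1.1]
gripper_width: 0.0003
gripper_force: 0.0
```

```bash
python3 - <<'E'
from h import *
from plant import r
def balls():
    b=r.capture("top")["image"][215:265,355:405].astype(np.uint8)
    m=(b.min(2)>105).astype(np.uint8);n,_,st,c=cv2.connectedComponentsWithStats(m)
    return [(int(st[i,4]),(c[i]+[355,215]).round(1).tolist()) for i in range(1,n) if st[i,4]>15]
k=balls();print(k)
for _ in range(9):r.capture("side")
print(balls())
for A,p in k:
    w=plane("top",*p,.025);print(((w-O)@y).round(3))
E
```

```text
[(243, [383.5, 217.1]), (51, [356.4, 239.4]), (46, [376.2, 242.1]), (44, [395.8, 246.5]), (45, [385.0, 248.8]), (18, [361.0, 263.7])]
[(244, [383.4, 217.1]), (36, [356.4, 241.9]), (48, [376.4, 242.3]), (44, [395.9, 246.5]), (43, [385.0, 248.9]), (18, [360.9, 263.7])]
-0.231
-0.17
-0.218
-0.266
-0.241
-0.186
```

The balls are at rest at sorter y = -0.218, -0.241 and -0.266, all beyond the -0.165 limit.

```bash
python3 -c "
from plant import r
print(r.close_job())"
```

```text
the job is handed in; nothing more can be done
None
```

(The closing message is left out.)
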